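# Carry the dried ceramic disc on the paddle to the balance cradle

## Task

Use the flat steel paddle to fetch the round ceramic disc from the drying rack: lift it on the paddle's blade, carry it level, and set it down gently, centred on the two ledges of the balance's weighing cradle, never letting the gripper or arm touch the disc. Then draw the paddle out and lay it back on its rest the way it lay, with the disc left sitting on the cradle. Leave the other two specimens, the bottle and the stand where they are.

Things in the scene. Friction and masses are not known exactly. Their poses are not given: they have to be found in the camera images.
- disc: The specimen to weigh: round terracotta-coloured ceramic disc, diameter 80, thickness 14, 0.1 to 0.19 kg. It lies flat in one of the three rack bays, spanning the bay's gap (any bay, up to 7 mm off the bay's centre). Origin: centre of its underside; z is its axis.
- tile: Bystander specimen: square tile 76 x 76 x 14 of the same ceramic, flat in another bay of the rack. Origin: centre of its underside.
- bar: Bystander specimen: oblong bar of the same ceramic, 36 (x) by 80 (y) by 14, flat across the gap of the remaining bay. Origin: centre of its underside.
- rack: Fixed aluminium drying rack, 96 deep (x), 280 wide (y); origin under its centre, on the bench. Three bays centred at y = -95, 0, 95: each a pair of level ledges along x (84 long, 10 thick, tops 110 above the bench) with a 54 wide gap between. Gaps are open at the front (-x, robot's side), back, above, and below down to the 10 thick base: a blade can enter under a specimen and rise through.
- balance: Fixed white bench balance, 180 wide (y), from x = -85 (front, robot's side) to 130, housing top 75 above the bench; origin on the bench under the cradle's centre. Two upright white draught guards flank the cradle: inner faces at y = -56 and 56, x = -55 to 55, tops 173 high. The cradle is open at front, back and top.
- cradle (a point): Centre of the weighing cradle, level with its ledge tops (130 above the bench), axes as the balance; the disc's underside centre belongs here. The cradle is two level aluminium ledges along x (84 long, 20 wide, 10 thick) with a 54 wide gap between, over a steel pan whose top is 82 above the bench.
- paddle: Loose paddle, 185 long, 0.13 kg, level on its rest. Wooden handle x = -40 to 35, 22 wide (y), z = 0 to 24; steel neck 14 wide to x = 62; flat steel blade x = 62 to 145, 40 wide, 4 thick (z = 8 to 12). Origin: underside of the handle, 40 from its rear end; x points to the blade's tip, z up. The disc balances well centred at x = 105, its rear edge 30 clear of the handle.
- paddle_grip (a point): Where to grip the paddle: paddle x = 0, mid-height of the handle (12 above its underside), level with the top face of the blade.
- rest: Fixed grey paddle rest, origin on the bench, x along the lying paddle. A rib (12 wide, x = -30 to 30) carries the handle's underside 45 above the bench, with room for fingers either side above the 50 wide, 8 thick base; a crossbar at x = 105 carries the blade's underside at 53, its end lips, 56 apart, rise to 65 beside the blade.
- rest_grip (a point): Where paddle_grip lies when the paddle is home on the rest: 57 above the bench, same axes as the rest.
- bottle: Bystander: amber bottle with white cap, diameter 60, 190 tall, standing between rack and balance. Origin: centre of its underside.
- stand: Bystander: loose retort stand behind the bottle, base 120 (x) by 70 (y), a 12 thick rod at x = -35 in its frame, 322 tall, and a short clamp bar at 255 height pointing to its +x. Origin: centre of its underside.

How it is judged:
On the way, in this order (a step that is already met when the one before it is completed fails the run):
1. the disc rides on the paddle's blade, lifted clear of the rack (contact force between disc and paddle above 0.3 N and contact force between disc and rack below 0.05 N and height (world z) of disc above 0.12 m and x of disc in the frame of paddle between 0.07 and 0.14 m), for 0.2 s.
2. the disc rides on the blade away from the rack (contact force between disc and paddle above 0.3 N and horizontal distance between disc and rack above 0.16 m and height (world z) of disc above 0.12 m and contact force between disc and balance below 0.05 N), for 0.1 s.
3. the disc sits level and centred (10 mm) on the cradle's ledges, the paddle no longer touching it (horizontal distance between disc and cradle below 0.01 m and z of disc in the frame of cradle between -0.003 and 0.003 m and angle between disc's own z axis and vertical below 0.05 rad and contact force between disc and paddle below 0.05 N), for 0.2 s.
At the end, for the whole second after the job is handed in: The disc sits on both cradle ledges, its centre within 10 mm of the cradle's centre, level within 3 degrees, free of the paddle and at rest; the paddle lies still on its rest, grip point within 20 mm sideways and 5 mm in height of its home point, in line with the rest within 7 degrees and level (all of step 3 and linear speed of each of disc, paddle below 0.02 m/s and horizontal distance between paddle_grip and rest_grip below 0.02 m and z of paddle_grip in the frame of rest_grip between -0.005 and 0.005 m and angle between the x axis of paddle and the x axis of rest, either way round below 0.12 rad and angle between paddle's own z axis and vertical below 0.06 rad and contact force between paddle and rest above 0.3 N and contact force between disc and balance above 0.3 N); the robot touches nothing.
It fails at once if the gripper or arm touches the disc (contact force between any of the fingers, the arm and disc above 0.3 N).
It fails at once if the disc is tilted by more than 12 degrees, or falls below the rack's ledges (angle between disc's own z axis and vertical above 0.21 rad or height (world z) of disc below 0.09 m).
It fails at once if the disc is set down hard, or the paddle or gripper presses hard on the balance (over 20 N) (contact force between any of disc, paddle, the fingers, the arm and balance above 20 N).
It fails at once if the tile or the bar is moved by more than 12 mm (distance of any of tile, bar from where it was at the start of the episode above 0.012 m).
It fails at once if the bottle or the stand is moved by more than 20 mm or tipped (distance of any of bottle, stand from where it was at the start of the episode above 0.02 m or angle between any of bottle, stand's own z axis and vertical above 0.3 rad).
It also fails if it takes over 72 s, if anything falls off the work surface, if the arm or the gripper's body presses on something with over 40 N, if the wrist force passes 120 N, or if a joint passes its speed limit or range.

## Robot

A 6-joint arm with a two-finger parallel gripper is mounted at the origin on the work surface. World frame = base frame: x ahead of the robot, y to its left, z up, the work surface at z = 0. Lengths are in m, angles in rad, forces in N, time in s.
With the tool pointing down it reaches from about 0.35 to 0.975 m from the base axis. Payload 4.9 kg.
Tool frame: the origin (TCP) lies midway between the tips of the shut fingers; the grasp point (between the pads) lies 19 mm behind it; z points along the fingers, y is the line along which they close (so a half turn about z gives the same grasp; the last joint's range is limited). The gripper opens to 85 mm and grips with 20 to 120 N. Pads are 22 mm wide; open, the fingers measure 114 mm over their backs; the gripper's body (76 mm by 85 mm) begins 54 mm behind the grasp point. The pads swing forward as they close: fully open they stand 13 mm farther back than shut.
Start: joints at [1.22, 0.053, 1.613, -0, 1.476, -0.119], TCP at [0.144, 0.608, 0.231] pointing down, gripper open.
Joint ranges: [-3.01, 3.01], [-1.01, 2.22], [0.06, 2.58], [-1.02, 4.17], [0.09, 2.62], [-3.14, 3.14]. Speed limits (rad/s): [2.57, 2.57, 3.14, 3.14, 3.14, 3.14].

## Interface

Orientations are given as a unit quaternion [w, x, y, z].
In Python, from plant import manip, readout, grab_frame, camera_params gives the robot as it stands (manip), with the cameras as plain functions and the readings (readout).
- The arm moves only by the shell command python3 shift.py FILE, which reads ROWS from the file FILE. ROWS is a JSON list of rows, 1 to 5 of them, each an object with the fields aperture (the opening from 0.0 (shut) to 1.0 (fully open)), pos (a list: dx, dy, dz in shares of the most that a row can go, 1 being 62.5 mm), rot (a list: a rotation vector rx, ry, rz in fractions of the full range, 1 being pi rad); a field left out counts as zero (the opening has to be given); each row shifts and turns the commanded pose from where the row before left it, along the tool's axes as they then stand; what a row does not reach is not made up. A row lasts 1/8 s, in which the tool goes at most 0.0625 m and 0.188 rad, less where a joint would pass 70% of its speed; a pose out of reach is approached as far as the arm can. The fingers move at their own pace and stop on an object; the grip force is fixed at half the most. Time passes only in rows, so rows that do not move let the fingers close. It prints the time, the measured TCP pose, the force, the opening and the grip force at its end. A shift or turn number past 1, either way, is cut back to 1. Input that does not fit is refused with a message, and nothing moves.
- readout.state(): the state, without advancing time (a new reading comes with each control period).
- grab_frame(name): name is "scene" or "side" or "wrist"; returns the picture (420x560x3 uint8, red, green, blue); there is no depth.
- camera_params(name): a dict with "intrinsics" (3x3 intrinsics, pixels), "xyz" and "orientation" of the camera in the world. Camera axes: x right, y down, z forward; pixel columns grow to the right and rows downward; lengths in m; the calibration is good to about 2 mm. A picture is of the moment at which its call begins: read the wrist's pose just before it. camera_params takes no time and is no camera call; for the wrist camera it gives the pose at the moment of the call.
- manip.job_done(): hands the job in; it is judged then, once.
The state is a dict: "time": time; "joint_pos": joint angles; "joint_vel": joint speeds; "joint_efforts": joint torques, N m; "tool_pos": TCP position; "tool_rot": TCP orientation; "contact_force": force on the tool from outside, world axes, zero at the start; "ft_torque": the same for the moment, N m; "gripper_width": opening from 0.0 (shut) to 1.0 (fully open); "grasp_force": force on a finger pad.
Only numpy, scipy, OpenCV 4.12 (cv2) and the standard library are available. Lean on these libraries where they do the work, as an engineer would, in place of code of your own. Each camera call takes 0.05 s, during which the arm holds its last target. There are 200 camera calls.

## Working session

There is one attempt and no reset: what is moved stays moved. The work goes in short steps, Python scripts to look and compute and a shell command to move; the robot and the scene stay as the last step left them, time stands still between calls to the robot, and variables do not carry over. Pictures are saved under pics/ and viewed, at most 11 in all, crops included, and the job is handed in when it is done.

```bash
ls; mkdir -p pics
python3 - <<'E'
from plant import manip, readout, grab_frame, camera_params
import cv2,numpy as np
np.set_printoptions(precision=4,suppress=True)
s=readout.state();print(s['time'],s['tool_pos'],s['tool_rot'],s['gripper_width'])
for n in ['scene','side','wrist']:
    p=camera_params(n);print(n,p)
    f=grab_frame(n);cv2.imwrite(f'pics/{n}0.png',f[:,:,::-1])
E
```

```text
pics
plant.py
shift.py
0.0 [0.1434 0.6077 0.2301] [-0.0002  0.1156  0.9933 -0.001 ] 0.9974424671157365
scene {'intrinsics': array([[462.6622,   0.    , 278.5432],
       [  0.    , 462.6622, 207.4769],
       [  0.    ,   0.    ,   1.    ]]), 'xyz': array([ 1.1058, -0.0594,  0.9198]), 'orientation': array([-0.2056,  0.7192,  0.6357, -0.1907])}
side {'intrinsics': array([[460.1634,   0.    , 279.8041],
       [  0.    , 460.1634, 206.8981],
       [  0.    ,   0.    ,   1.    ]]), 'xyz': array([0.4454, 0.6975, 0.7456]), 'orientation': array([ 0.048 , -0.0791,  0.9067, -0.4115])}
wrist {'intrinsics': array([[368.7805,   0.    , 277.4162],
       [  0.    , 368.7805, 216.1018],
       [  0.    ,   0.    ,   1.    ]]), 'xyz': array([0.0656, 0.6278, 0.3727]), 'orientation': array([0.1244, 0.7744, 0.6127, 0.0969])}
```

View pics/scene0.png

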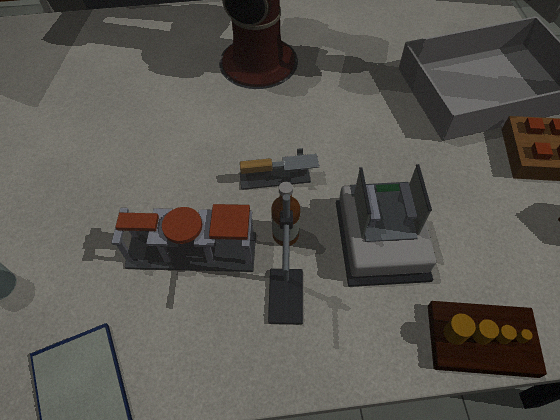

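View pics/side0.png

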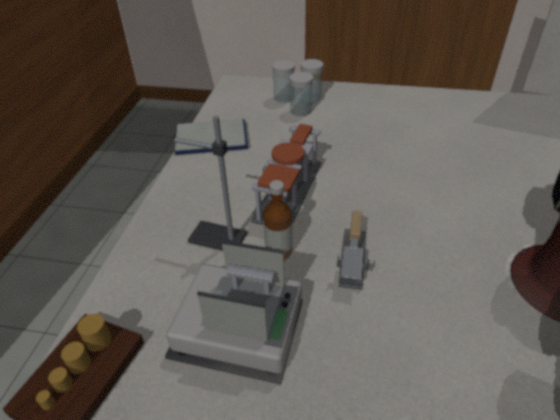

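View pics/wrist0.png

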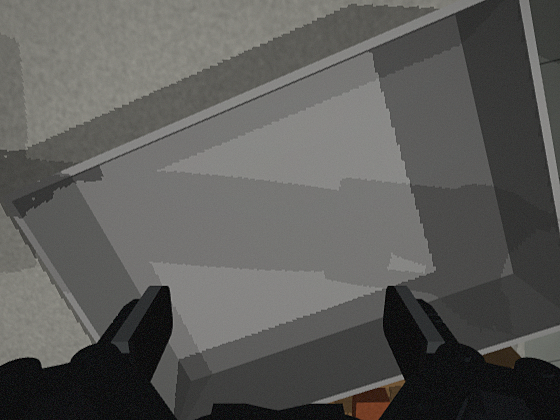

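The scene view shows the rack on the left: bar (137,220), disc (182,223) in the middle bay and tile (230,220). The paddle is at (256,165)–(318,160) with its blade towards +y, the bottle is at (286,215) and the cradle at about (388,210). The wrist camera only sees the bin.

```bash
cat > h.py <<'E'
import numpy as np, cv2
from scipy.spatial.transform import Rotation as R
np.set_printoptions(precision=4,suppress=True)
def rot(q): return R.from_quat(np.roll(q,-1))
def ray(p,uv):
    d=np.linalg.inv(p['intrinsics'])@[uv[0],uv[1],1]; d=rot(p['orientation']).apply(d)
    return p['xyz'],d/np.linalg.norm(d)
def onz(p,uv,z):
    o,d=ray(p,uv); return o+d*(z-o[2])/d[2]
def tri(obs):
    A=np.zeros((3,3));b=np.zeros(3);L=[ray(p,uv) for p,uv in obs]
    for o,d in L:
        M=np.eye(3)-np.outer(d,d);A+=M;b+=M@o
    x=np.linalg.solve(A,b); return x,[np.linalg.norm(np.cross(x-o,d)) for o,d in L]
def proj(p,X):
    c=rot(p['orientation']).inv().apply(np.asarray(X)-p['xyz']);k=p['intrinsics']@c.T
    return (k[:2]/k[2]).T
E
python3 - <<'E'
from plant import manip, readout, grab_frame, camera_params
from h import *
S,D,W=[camera_params(n) for n in('scene','side','wrist')]
for n,a,b in [('disc',(182,223),(288,153)),('tile',(230,220),(278,178)),('bar',(137,220),(301,133)),('handle',(256,165),(357,222)),('blade',(301,162),(353,258)),('bottlecap',(286,188),(277,186)),('rodtop',(287,188),(218,120))]:
    print(n,*tri([(S,a),(D,b)]))
print(onz(S,(430,215),.173),onz(S,(362,232),.173),onz(S,(358,170),.173),onz(S,(420,168),.173))
s=readout.state();T=rot(s['tool_rot']);print(T.as_matrix())
print('cam in tool',T.inv().apply(W['xyz']-s['tool_pos']),(T.inv()*rot(W['orientation'])).as_matrix())
E
```

```text
disc [ 0.6076 -0.2068  0.1168] [np.float64(0.00013103567924121484), np.float64(0.000131035679241288)]
tile [ 0.6129 -0.1095  0.1152] [np.float64(0.0011455141699682956), np.float64(0.0011455141699680796)]
bar [ 0.5898 -0.2975  0.1184] [np.float64(3.712883036376416e-05), np.float64(3.7128830363516994e-05)]
handle [ 0.432  -0.0454  0.0615] [np.float64(0.003850809849366067), np.float64(0.0038508098493660044)]
blade [0.4343 0.0603 0.0594] [np.float64(0.004739299437874651), np.float64(0.0047392994378746955)]
bottlecap [0.5934 0.006  0.1833] [np.float64(0.001440619811327702), np.float64(0.00144061981132757)]
rodtop [ 0.6954 -0.002   0.3214] [np.float64(0.004359413320469066), np.float64(0.004359413320469011)]
[0.6841 0.2691 0.173 ] [0.7041 0.1343 0.173 ] [0.5625 0.1571 0.173 ] [0.5736 0.2818 0.173 ]
[[-0.9733  0.2297 -0.0005]
 [ 0.2297  0.9733 -0.0015]
 [ 0.0002 -0.0016 -1.    ]]
cam in tool [ 0.0803  0.0013 -0.1426] [[-0.0006 -0.9502 -0.3116]
 [ 1.     -0.0004 -0.0007]
 [ 0.0006 -0.3116  0.9502]]
```

Units first: shifts go in shares of 62.5 mm and turns go in shares of pi rad. So -0.0477 m is -0.7632, -0.0383 m is -0.6128.

```bash
echo '[{"aperture": 1, "pos": [-0.6128, -0.7632, -0.072]}, {"aperture": 1, "pos": [-0.6128, -0.7632, -0.072]}, {"aperture": 1, "pos": [-0.6128, -0.7632, -0.072]}, {"aperture": 1, "pos": [-0.6128, -0.7632, -0.072]}, {"aperture": 1, "pos": [-0.6128, -0.7632, -0.072]}]' > path.dat && python3 shift.py path.dat
echo '[{"aperture": 1, "pos": [-0.6128, -0.7632, -0.072]}, {"aperture": 1, "pos": [-0.6128, -0.7632, -0.072]}, {"aperture": 1, "pos": [-0.6128, -0.7632, -0.072]}, {"aperture": 1, "pos": [-0.6128, -0.7632, -0.072]}, {"aperture": 1, "pos": [-0.6128, -0.7632, -0.072]}]' > path.dat && python3 shift.py path.dat
echo '[{"aperture": 1, "pos": [-0.6128, -0.7632, -0.072]}, {"aperture": 1, "rot": [0, 0, 0.0535]}, {"aperture": 1, "rot": [0, 0, 0.0535]}, {"aperture": 1, "rot": [0, 0, 0.0535]}, {"aperture": 1, "rot": [0, 0, 0.0535]}]' > path.dat && python3 shift.py path.dat
echo '[{"aperture": 1, "rot": [0, 0, 0.0535]}, {"aperture": 1, "rot": [0, 0, 0.0535]}, {"aperture": 1, "rot": [0, 0, 0.0535]}, {"aperture": 1, "rot": [0, 0, 0.0535]}, {"aperture": 1}]' > path.dat && python3 shift.py path.dat
python3 - <<'E'
from plant import manip, readout, grab_frame, camera_params
from h import *
import pickle
s=readout.state();p=camera_params('wrist');f=grab_frame('wrist');cv2.imwrite('pics/w1.png',f[:,:,::-1]);pickle.dump((s,p),open('w1.pkl','wb'))
print(s['time'],s['tool_pos'],rot(s['tool_rot']).as_matrix(),s['joint_pos'])
E
```

```text
time: 0.78
tool_pos: [0.2754, 0.3303, 0.2537]
tool_rot: [0.0, 0.115, 0.993, -0.0]
contact_force: [1.5, 0.3, 0.1]
gripper_width: 0.998
grasp_force: 0.0
time: 1.4
tool_pos: [0.4071, 0.0541, 0.2764]
tool_rot: [0.0, 0.116, 0.993, 0.0]
contact_force: [1.3, 0.9, -0.3]
gripper_width: 0.999
grasp_force: 0.0
time: 2.02
tool_pos: [0.4329, 0.0007, 0.2804]
tool_rot: [-0.0, 0.439, 0.898, -0.0]
contact_force: [-0.3, 0.2, -0.6]
gripper_width: 1.002
grasp_force: 0.0
time: 2.65
tool_pos: [0.4329, 0.0009, 0.2805]
tool_rot: [-0.0, 0.708, 0.706, -0.0]
contact_force: [0.0, -0.5, -0.5]
gripper_width: 1.002
grasp_force: 0.0
2.65 [0.4329 0.0009 0.2805] [[ 0.003   1.     -0.0004]
 [ 1.     -0.003   0.0001]
 [ 0.0001 -0.0004 -1.    ]] [-0.1703 -0.4559  1.9698  0.      1.6282 -0.1673]
```

View pics/w1.png

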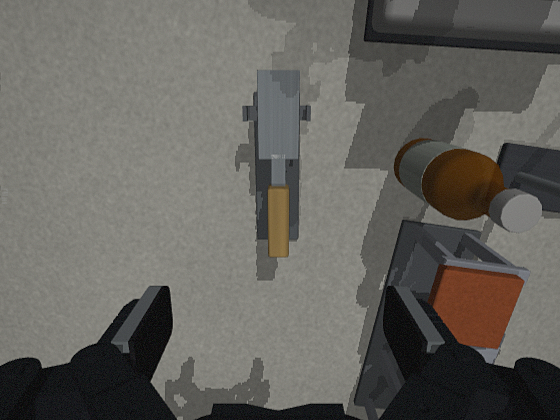

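The wrist view shows the paddle: handle (269–289, rows 187–257), blade tip at row 70 spanning columns 257–300. The bottle is at (460,180) and the tile at (478,305).

```bash
cat > handle.py <<'E'
from h import *
def handle(img,p):
    hsv=cv2.cvtColor(img,cv2.COLOR_BGR2HSV);m=cv2.inRange(hsv,(12,100,60),(28,255,255))
    n,l,st,c=cv2.connectedComponentsWithStats(m)
    best=[i for i in range(1,n) if st[i,4]>300 and 200<c[i][0]<350]
    for i in best:
        r=cv2.minAreaRect(np.argwhere(l==i)[:,::-1].astype(np.float32))
        print('handle',c[i],st[i],r)
    return cv2.boxPoints(r)
E
python3 - <<'E'
from handle import *
import pickle
s,p=pickle.load(open('w1.pkl','rb'));im=cv2.imread('pics/w1.png')
b=handle(im,p)
print(np.array([onz(p,q,.069) for q in b]))
for q in [(257.5,70),(299.5,70),(258,159),(299.5,159)]: print(onz(p,q,.057))
for q in [(437,266),(527,270),(429,332),(519,350)]: print('tile',onz(p,q,.124))
E
```

```text
handle [277.9878 221.1187] [ 268  185   21   72 1474] ((278.0, 220.5), (71.0, 20.0), 90.0)
[[ 0.4234 -0.0019  0.069 ]
 [ 0.443  -0.002   0.069 ]
 [ 0.4434 -0.0782  0.069 ]
 [ 0.4225 -0.0781  0.069 ]]
[0.4146 0.1042 0.057 ]
[0.4534 0.104  0.057 ]
[0.4134 0.0218 0.057 ]
[0.4547 0.0216 0.057 ]
tile [ 0.5749 -0.0634  0.124 ]
tile [ 0.6561 -0.0676  0.124 ]
tile [ 0.5764 -0.1326  0.124 ]
tile [ 0.6661 -0.1534  0.124 ]
```

In the tool's units: 0.06 m is 0.96, -0.02 m is -0.32.

```bash
echo '[{"aperture": 1, "pos": [-0.32, 0, 0.96]}, {"aperture": 1, "pos": [-0.32, 0, 0.96]}, {"aperture": 1}]' > path.dat && python3 shift.py path.dat
python3 - <<'E'
from plant import manip, readout, grab_frame, camera_params
from handle import *
import pickle
s,p0=pickle.load(open('w1.pkl','rb'))
s=readout.state();p=camera_params('wrist');f=grab_frame('wrist')[:,:,::-1].copy();cv2.imwrite('pics/w2.png',f);pickle.dump((s,p),open('w2.pkl','wb'))
print(s['time'],s['tool_pos'])
b0=handle(cv2.imread('pics/w1.png'),p0);b=handle(f,p)
srt=lambda b:b[np.lexsort((b[:,0],(b[:,1]>b[:,1].mean())))]
for a,c in zip(srt(b0),srt(b)): print(a,c,tri([(p0,a),(p,c)]))
print(np.array([onz(p,q,.069) for q in srt(b)]))
E
```

```text
time: 3.08
tool_pos: [0.4289, -0.0383, 0.1565]
tool_rot: [-0.005, 0.709, 0.705, -0.003]
contact_force: [-0.2, 0.3, 0.3]
gripper_width: 0.998
grasp_force: 0.0
3.075 [ 0.4289 -0.0383  0.1565]
handle [277.9878 221.1187] [ 268  185   21   72 1474] ((278.0, 220.5), (71.0, 20.0), 90.0)
handle [285.4586 224.8753] [ 269  170   34  110 3432] ((285.5, 224.5), (109.0, 33.0), 90.0)
[268. 185.] [269. 170.] (array([ 0.4233, -0.0002,  0.0765]), [np.float64(0.0003142957573174091), np.float64(0.00031429575731725743)])
[288. 185.] [302. 170.] (array([ 0.4429, -0.    ,  0.0774]), [np.float64(0.00014343400170145092), np.float64(0.0001434340017015791)])
[268. 256.] [269. 279.] (array([ 0.4222, -0.0762,  0.073 ]), [np.float64(0.0003618179355276707), np.float64(0.0003618179355277062)])
[288. 256.] [302. 279.] (array([ 0.4437, -0.0741,  0.0773]), [np.float64(0.0005359428354057504), np.float64(0.0005359428354056319)])
[[ 0.4227 -0.0017  0.069 ]
 [ 0.4435 -0.0017  0.069 ]
 [ 0.4217 -0.0783  0.069 ]
 [ 0.4447 -0.0783  0.069 ]]
```

```bash
echo '[{"aperture": 1}]' > path.dat && python3 shift.py path.dat
python3 - <<'E'
from plant import manip, readout, grab_frame, camera_params
from h import *
s=readout.state();print(s['tool_pos'],rot(s['tool_rot']).as_matrix(),s['joint_pos'])
E
```

```text
time: 3.25
tool_pos: [0.4347, -0.0388, 0.1654]
tool_rot: [0.002, 0.708, 0.706, 0.001]
contact_force: [-0.5, -0.0, 1.5]
gripper_width: 0.998
grasp_force: 0.0
[ 0.4347 -0.0388  0.1654] [[ 0.0038  1.      0.0047]
 [ 1.     -0.0038 -0.001 ]
 [-0.001   0.0047 -1.    ]] [-0.26   -0.3823  2.1082  0.0003  1.4109 -0.2562]
```

In the tool's units: 0.03 m is 0.48, 0.02 m is 0.32.

```bash
echo '[{"aperture": 1, "pos": [0, 0, 0.48]}, {"aperture": 1, "pos": [0, 0, 0.48]}, {"aperture": 1, "pos": [0, 0, 0.48]}, {"aperture": 1, "pos": [0, 0, 0.32]}, {"aperture": 1, "pos": [0, 0, 0.224]}]' > path.dat && python3 shift.py path.dat
echo '[{"aperture": 1}, {"aperture": 1}]' > path.dat && python3 shift.py path.dat
python3 - <<'E'
from plant import manip, readout, grab_frame, camera_params
from h import *
s=readout.state();print(s['tool_pos'],rot(s['tool_rot']).as_matrix(),s['joint_pos'])
E
```

```text
time: 3.88
tool_pos: [0.4351, -0.0388, 0.0401]
tool_rot: [0.002, 0.708, 0.706, 0.001]
contact_force: [-0.0, 0.7, -0.2]
gripper_width: 1.001
grasp_force: 0.0
time: 4.12
tool_pos: [0.4342, -0.0389, 0.0398]
tool_rot: [0.001, 0.709, 0.705, 0.001]
contact_force: [-1.0, -0.9, 0.1]
gripper_width: 0.996
grasp_force: 0.0
[ 0.4342 -0.0389  0.0398] [[ 0.0046  1.      0.0027]
 [ 1.     -0.0046 -0.0007]
 [-0.0007  0.0027 -1.    ]] [-0.2605 -0.2111  2.201   0.      1.1489 -0.2558]
```

In the tool's units: 0.002 m is 0.032.

```bash
echo '[{"aperture": 0, "pos": [0, 0, 0.032]}, {"aperture": 0}, {"aperture": 0}, {"aperture": 0}, {"aperture": 0}]' > path.dat && python3 shift.py path.dat
echo '[{"aperture": 0}, {"aperture": 0}]' > path.dat && python3 shift.py path.dat
python3 - <<'E'
from plant import manip, readout, grab_frame, camera_params
from h import *
s=readout.state();print(s['tool_pos'],rot(s['tool_rot']).as_matrix(),s['gripper_width'])
E
```

```text
time: 4.75
tool_pos: [0.4331, -0.0388, 0.0365]
tool_rot: [0.0, 0.709, 0.705, 0.0]
contact_force: [0.7, -0.8, 0.7]
gripper_width: 0.246
grasp_force: 59.1
time: 5.0
tool_pos: [0.4331, -0.0388, 0.0365]
tool_rot: [0.0, 0.709, 0.705, 0.0]
contact_force: [0.3, -1.3, 1.9]
gripper_width: 0.248
grasp_force: 59.1
[ 0.4331 -0.0388  0.0365] [[ 0.005   1.      0.0005]
 [ 1.     -0.005  -0.0002]
 [-0.0002  0.0005 -1.    ]] 0.2475403809567974
```

In the tool's units: -0.05 m is -0.8, -0.04 m is -0.64.

```bash
echo '[{"aperture": 0, "pos": [0, 0, -0.32]}, {"aperture": 0, "pos": [0, 0, -0.64]}, {"aperture": 0, "pos": [0, 0, -0.8]}, {"aperture": 0, "pos": [0, 0, -0.8]}, {"aperture": 0, "pos": [0, 0, -0.8]}]' > path.dat && python3 shift.py path.dat
echo '[{"aperture": 0, "pos": [0, 0, -0.8]}, {"aperture": 0, "pos": [0, 0, -0.8]}, {"aperture": 0, "pos": [0.312, 0.6928, -0.16]}, {"aperture": 0, "pos": [0.312, 0.6928, 0]}, {"aperture": 0, "rot": [0, 0, 0.0498]}]' > path.dat && python3 shift.py path.dat
echo '[{"aperture": 0, "rot": [0, 0, 0.0498]}, {"aperture": 0, "rot": [0, 0, 0.0498]}, {"aperture": 0, "rot": [0, 0, 0.0498]}, {"aperture": 0, "rot": [0, 0, 0.0498]}, {"aperture": 0, "rot": [0, 0, 0.0498]}]' > path.dat && python3 shift.py path.dat
echo '[{"aperture": 0, "rot": [0, 0, 0.0498]}, {"aperture": 0, "rot": [0, 0, 0.0498]}, {"aperture": 0, "rot": [0, 0, 0.0498]}, {"aperture": 0, "rot": [0, 0, 0.0498]}, {"aperture": 0}]' > path.dat && python3 shift.py path.dat
echo '[{"aperture": 0}, {"aperture": 0}]' > path.dat && python3 shift.py path.dat
python3 - <<'E'
from plant import manip, readout, grab_frame, camera_params
from h import *
import pickle
s=readout.state();p=camera_params('wrist');f=grab_frame('wrist')[:,:,::-1].copy();cv2.imwrite('pics/w3.png',f);pickle.dump((s,p),open('w3.pkl','wb'))
print(s['time'],s['tool_pos'],rot(s['tool_rot']).as_matrix(),s['joint_pos'])
E
```

```text
time: 5.62
tool_pos: [0.4321, -0.0385, 0.2469]
tool_rot: [-0.001, 0.709, 0.705, -0.0]
contact_force: [0.6, -1.1, -1.9]
gripper_width: 0.25
grasp_force: 58.8
time: 6.25
tool_pos: [0.521, 0.001, 0.3537]
tool_rot: [-0.002, 0.763, 0.647, -0.001]
contact_force: [-0.4, 0.0, -1.8]
gripper_width: 0.246
grasp_force: 59.3
time: 6.88
tool_pos: [0.5192, -0.0001, 0.3549]
tool_rot: [-0.001, 0.952, 0.306, -0.001]
contact_force: [0.5, -0.3, -1.9]
gripper_width: 0.247
grasp_force: 59.3
time: 7.5
tool_pos: [0.5193, -0.0001, 0.3551]
tool_rot: [-0.0, 1.0, 0.001, -0.001]
contact_force: [0.1, 0.1, -1.5]
gripper_width: 0.249
grasp_force: 59.3
time: 7.75
tool_pos: [0.5196, -0.0001, 0.356]
tool_rot: [-0.0, 1.0, 0.0, -0.0]
contact_force: [-0.1, 0.1, -1.0]
gripper_width: 0.246
grasp_force: 59.3
7.75 [ 0.5196 -0.0001  0.356 ] [[ 1.      0.001  -0.0004]
 [ 0.001  -1.      0.0001]
 [-0.0004 -0.0001 -1.    ]] [-0.1436 -0.2434  1.685   0.      1.7004  1.4263]
```

View pics/w3.png

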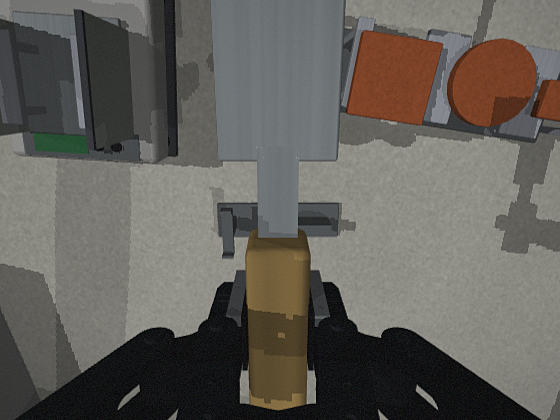

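The wrist view shows the disc at (492,83), the tile at (395,77) and the rack turned a few degrees. The balance front is at upper left, and the paddle is held straight up the middle. Next are closer views of the rack and the balance.

```bash
cat > snap.py <<'E'
import sys,pickle
from plant import manip, readout, grab_frame, camera_params
from h import *
s=readout.state();p=camera_params('wrist');f=grab_frame('wrist')[:,:,::-1].copy();n=sys.argv[1]
cv2.imwrite(f'pics/{n}.png',f);pickle.dump((s,p),open(n+'.pkl','wb'))
print(s['time'],s['tool_pos'],rot(s['tool_rot']).as_matrix()[:,0])
E
echo '[{"aperture": 0, "pos": [0.32, 0.8, 0]}, {"aperture": 0, "pos": [0.32, 0.8, 0]}, {"aperture": 0}, {"aperture": 0}, {"aperture": 0}]' > path.dat && python3 shift.py path.dat
python3 snap.py w4
echo '[{"aperture": 0, "pos": [0, -0.8, 0]}, {"aperture": 0, "pos": [0, -0.8, 0]}, {"aperture": 0, "pos": [0, -0.8, 0]}, {"aperture": 0, "pos": [0, -0.8, 0]}, {"aperture": 0}]' > path.dat && python3 shift.py path.dat
echo '[{"aperture": 0}, {"aperture": 0}]' > path.dat && python3 shift.py path.dat
python3 snap.py w5
python3 - <<'E'
import cv2,numpy as np
a=cv2.imread('pics/w4.png')[:300];b=cv2.imread('pics/w5.png')[:300]
o=np.vstack([a[:,250:],b[:,:310]]);cv2.imwrite('pics/w45.png',np.vstack([np.hstack([a[:,250:],b[:,:310]])]))
E
```

```text
time: 8.43
tool_pos: [0.5595, -0.0992, 0.3565]
tool_rot: [-0.0, 1.0, 0.001, 0.0]
contact_force: [0.2, -0.1, -1.4]
gripper_width: 0.25
grasp_force: 59.5
8.425 [ 0.5595 -0.0992  0.3565] [1.     0.0012 0.0003]
time: 9.1
tool_pos: [0.5589, 0.1036, 0.3566]
tool_rot: [-0.0, 1.0, 0.003, 0.0]
contact_force: [0.2, -0.3, -1.9]
gripper_width: 0.248
grasp_force: 59.7
time: 9.35
tool_pos: [0.5596, 0.0991, 0.3563]
tool_rot: [0.0, 1.0, -0.001, 0.0]
contact_force: [0.4, 0.4, -1.0]
gripper_width: 0.253
grasp_force: 59.7
9.35 [0.5596 0.0991 0.3563] [ 1.     -0.0012  0.0002]
```

View pics/w45.png

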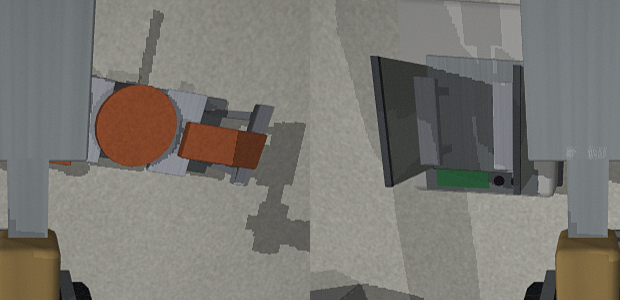

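Left crop (w4, columns offset by 250): the disc centre is at about (385,125), with ledges either side, and the rack is turned about 7°. Right crop (w5): the guard tops run (65,57)–(80,186) and (205,65)–(207,188), with the cradle ledges between them.

```bash
cat > fit.py <<'E'
from h import *
import pickle
from scipy.optimize import minimize
def load(n): return cv2.imread(f'pics/{n}.png'),pickle.load(open(n+'.pkl','rb'))[1]
def discmask(im,box=None):
    hsv=cv2.cvtColor(im,cv2.COLOR_BGR2HSV);m=cv2.inRange(hsv,(2,110,50),(13,255,255))
    return m
t=np.linspace(0,2*np.pi,90);C=np.c_[np.cos(t),np.sin(t)]*.04
def sil(p,x,y,z):
    P=np.vstack([np.c_[C+[x,y],np.full(90,z+h)] for h in(0,.014)])
    return cv2.convexHull(proj(p,P).astype(np.float32))
def fitdisc(p,m,x0,z,sc=4):
    # compare at supersampled hulls
    h,w=m.shape;M=cv2.resize(m,(w*sc,h*sc),interpolation=cv2.INTER_NEAREST)>0
    def cost(v):
        a=np.zeros(M.shape,np.uint8);cv2.fillConvexPoly(a,np.round((sil(p,v[0],v[1],z)+.5)*sc).astype(int),1)
        a=a>0;return 1-(a&M).sum()/(a|M).sum()
    r=minimize(cost,x0,method='Nelder-Mead',options=dict(initial_simplex=np.array(x0)+[[0,0],[.006,0],[0,.006]],xatol=1e-4,fatol=1e-4))
    return r.x,r.fun
def comp(m,uv):
    n,l=cv2.connectedComponents(m);return (l==l[uv[1],uv[0]]).astype(np.uint8)
E
python3 - <<'E'
from fit import *
from plant import manip, readout, grab_frame, camera_params
im,p=load('w4');m=comp(discmask(im),(385,125));x,y,w,h=cv2.boundingRect(m);print(x,y,w,h)
print('w4',fitdisc(p,m,(.607,-.207),.110))
S=camera_params('scene');im=cv2.imread('pics/scene0.png');m=comp(discmask(im),(182,223));print(cv2.boundingRect(m))
print('scene',fitdisc(S,m,(.607,-.207),.110))
S2=camera_params('side');im=cv2.imread('pics/side0.png');m=comp(discmask(im),(288,153));print(cv2.boundingRect(m))
print('side',fitdisc(S2,m,(.607,-.207),.110))
im,p=load('w5')
for q in [(65,57),(80,186),(206,65),(206,187)]: print('guard',q,onz(p,q,.173))
# front/back corners of ledges beside disc and rack
im,p=load('w4')
for q in [(402,174),(432,178),(409,87),(457,98),(342,160),(342,78)]: print(q,onz(p,q,.110))
a=cv2.imread('pics/w4.png')[60:200,330:530];cv2.imwrite('pics/c4.png',cv2.resize(a,None,fx=4,fy=4,interpolation=cv2.INTER_CUBIC))
a=cv2.imread('pics/w5.png')[40:205,50:245];cv2.imwrite('pics/c5.png',cv2.resize(a,None,fx=3.5,fy=3.5,interpolation=cv2.INTER_CUBIC))
E
```

```text
345 85 82 82
w4 (array([ 0.6097, -0.2058]), np.float64(0.037665215943410324))
(162, 207, 40, 36)
scene (array([ 0.6103, -0.2076]), np.float64(0.09337211082198071))
(258, 125, 53, 67)
side (array([ 0.6083, -0.211 ]), np.float64(0.6243206799329875))
guard (65, 57) [0.6694 0.2731 0.173 ]
guard (80, 186) [0.5617 0.2791 0.173 ]
guard (206, 65) [0.6632 0.1587 0.173 ]
guard (206, 187) [0.5606 0.165  0.173 ]
(402, 174) [ 0.5593 -0.2314  0.11  ]
(432, 178) [ 0.555 -0.264  0.11 ]
(409, 87) [ 0.6472 -0.229   0.11  ]
(457, 98) [ 0.6368 -0.2784  0.11  ]
(342, 160) [ 0.5743 -0.1663  0.11  ]
(342, 78) [ 0.6556 -0.1618  0.11  ]
```

View pics/c4.png

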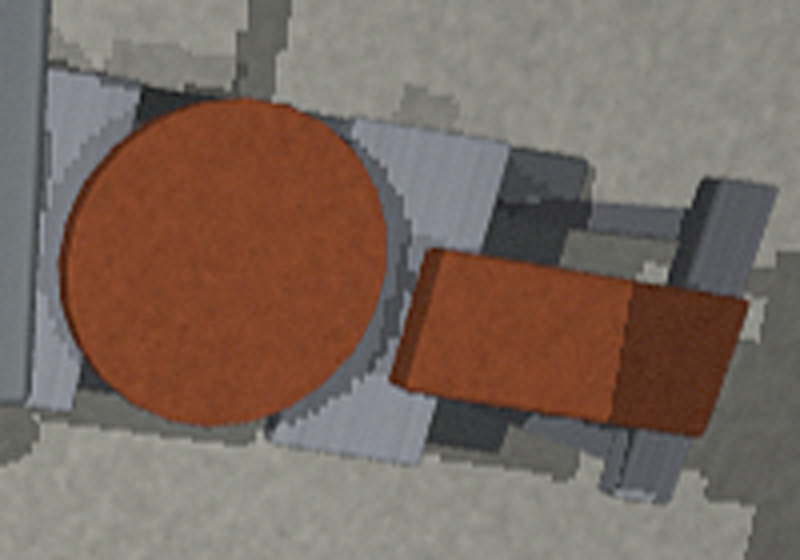

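View pics/c5.png

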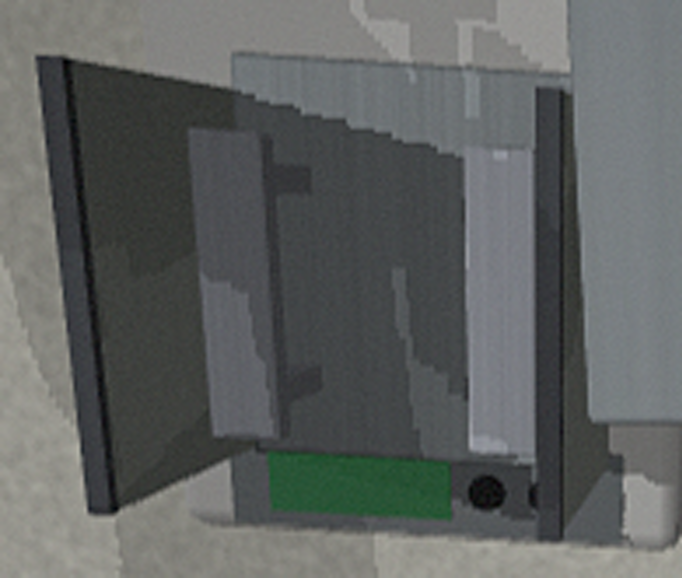

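c4 shows the middle bay's gap corners: back (140,90) and (355,120), front (77,410) and (268,440). c5 shows the cradle ledges' inner edges: left (262,130)–(276,436), right (467,148)–(470,452).

Run:
```python
from fit import *
im,p=load('w4');g=lambda q,k,o,z,p:onz(p,(q[0]/k+o[0]-.4,q[1]/k+o[1]-.4),z)
P=np.array([g(q,4,(330,60),.110,p) for q in[(140,90),(355,120),(77,410),(268,440),(508,147),(418,463)]]);print(P)
print('gaps',np.linalg.norm(P[0]-P[1]),np.linalg.norm(P[2]-P[3]),'len',np.linalg.norm(P[0]-P[2]),np.linalg.norm(P[1]-P[3]))
bl,br,fl,fr=P[:4];c=P[:4].mean(0);ax=bl+br-fl-fr;w=P[0]-P[1]+P[2]-P[3]
print('rack bay c',c,'yaw',np.degrees([np.arctan2(ax[1],ax[0]),np.arctan2(-w[0],w[1]),np.arctan2(*(P[4]-P[5])[1::-1])]))
im,p=load('w5')
P=np.array([g(q,3.5,(50,40),.130,p) for q in[(262,130),(467,148),(276,436),(470,452),(190,128),(213,436)]]);print(P)
print('gaps',np.linalg.norm(P[0]-P[1]),np.linalg.norm(P[2]-P[3]),'len',np.linalg.norm(P[0]-P[2]),np.linalg.norm(P[1]-P[3]))
c=P[:4].mean(0);ax=P[0]+P[1]-P[2]-P[3];w=P[0]-P[1]+P[2]-P[3]
print('cradle c',c,'yaw',np.degrees([np.arctan2(ax[1],ax[0]),np.arctan2(-w[0],w[1])]))
G=np.array([g(q,3.5,(50,40),.173,p) for q in[(65,58),(114,512),(538,88),(538,538)]]);print('guards inner',G,G.mean(0))
```

```text
[[ 0.6518 -0.1844  0.11  ]
 [ 0.6448 -0.2386  0.11  ]
 [ 0.5721 -0.1737  0.11  ]
 [ 0.5641 -0.2251  0.11  ]
 [ 0.6384 -0.2778  0.11  ]
 [ 0.5579 -0.2659  0.11  ]]
gaps 0.054630524005082656 0.05203414717719885 len 0.08043749156729457 0.08183801148729078
rack bay c [ 0.6082 -0.2055  0.11  ] yaw [-8.612  -8.0921 -8.382 ]
[[0.6562 0.2433 0.13  ]
 [0.6516 0.1889 0.13  ]
 [0.5739 0.2501 0.13  ]
 [0.5691 0.1947 0.13  ]
 [0.6567 0.2625 0.13  ]
 [0.5739 0.2682 0.13  ]]
gaps 0.054659463144304865 0.05557952264331135 len 0.0826227191013031 0.08268044619069347
cradle c [0.6127 0.2192 0.13  ] yaw [-4.3922 -4.8815]
guards inner [[0.67   0.2704 0.173 ]
 [0.5618 0.2771 0.173 ]
 [0.6634 0.1608 0.173 ]
 [0.5547 0.1679 0.173 ]] [0.6125 0.219  0.173 ]
```

In the tool's units: 0.0454 m is 0.7264, -0.02875 m is -0.46.

```bash
echo '[{"aperture": 0, "pos": [-0.46, 0.7264, 0]}, {"aperture": 0, "pos": [-0.46, 0.7264, 0]}, {"aperture": 0, "pos": [-0.46, 0.7264, 0]}, {"aperture": 0, "pos": [-0.46, 0.7264, 0]}, {"aperture": 0, "pos": [-0.46, 0.7264, 0]}]' > path.dat && python3 shift.py path.dat
echo '[{"aperture": 0, "pos": [-0.46, 0.7264, 0]}, {"aperture": 0, "rot": [0, 0, 0.0462]}, {"aperture": 0, "pos": [0, 0, 0.64]}, {"aperture": 0, "pos": [0, 0, 0.64]}, {"aperture": 0, "pos": [0, 0, 0.64]}]' > path.dat && python3 shift.py path.dat
echo '[{"aperture": 0, "pos": [0, 0, 0.64]}, {"aperture": 0, "pos": [0, 0, 0.64]}, {"aperture": 0, "pos": [0, 0, 0.64]}, {"aperture": 0, "pos": [0, 0, 0.64]}, {"aperture": 0}]' > path.dat && python3 shift.py path.dat
echo '[{"aperture": 0}, {"aperture": 0}]' > path.dat && python3 shift.py path.dat
cat > st.py <<'E'
from plant import manip, readout, grab_frame, camera_params
from h import *
s=readout.state();T=rot(s['tool_rot']);M=T.as_matrix()
import sys
g=np.array([float(v) for v in sys.argv[1:5]])
print(s['time'],'pos',s['tool_pos'],'yaw',np.degrees(np.arctan2(M[1,0],M[0,0])),'tilt axis',M[2],'F',s['contact_force'])
if len(g): print('need in tool',T.inv().apply(g[:3]-s['tool_pos']),'turn z',-(np.radians(g[3])-np.arctan2(M[1,0],M[0,0])))
E
python3 st.py .3871 -.1733 .0745 -8.3; python3 st.py .5058 -.1906 .0745 -8.3
```

```text
time: 10.02
tool_pos: [0.4145, -0.1291, 0.3564]
tool_rot: [0.0, 1.0, -0.001, 0.0]
contact_force: [0.9, -0.3, -0.9]
gripper_width: 0.247
grasp_force: 59.6
time: 10.65
tool_pos: [0.3867, -0.1734, 0.2353]
tool_rot: [0.0, 0.997, -0.074, 0.0]
contact_force: [0.1, -0.4, -2.5]
gripper_width: 0.247
grasp_force: 59.8
time: 11.28
tool_pos: [0.3843, -0.1714, 0.073]
tool_rot: [-0.002, 0.997, -0.073, -0.003]
contact_force: [0.4, 0.3, -1.6]
gripper_width: 0.251
grasp_force: 59.6
time: 11.52
tool_pos: [0.3886, -0.1737, 0.0787]
tool_rot: [0.001, 0.997, -0.073, 0.002]
contact_force: [-0.7, -0.2, -0.3]
gripper_width: 0.249
grasp_force: 59.6
11.525 pos [ 0.3886 -0.1737  0.0787] yaw -8.339181015801447 tilt axis [ 0.004   0.0019 -1.    ] F [-0.7411 -0.2266 -0.2911]
need in tool [-0.0015 -0.0002  0.0042] turn z -0.0006838377300111553
11.525 pos [ 0.3886 -0.1737  0.0787] yaw -8.339181015801447 tilt axis [ 0.004   0.0019 -1.    ] F [-0.7411 -0.2266 -0.2911]
need in tool [ 0.1184 -0.0003  0.0047] turn z -0.0006838377300111553
```

In the tool's units: 0.025 m is 0.4, 0.004 m is 0.064.

```bash
echo '[{"aperture": 0, "pos": [0.16, 0, 0.064]}, {"aperture": 0, "pos": [0.32, 0, 0]}, {"aperture": 0, "pos": [0.4, 0, 0]}, {"aperture": 0, "pos": [0.4, 0, 0]}, {"aperture": 0, "pos": [0.32, 0, 0]}]' > path.dat && python3 shift.py path.dat
echo '[{"aperture": 0, "pos": [0.192, 0, 0]}, {"aperture": 0, "pos": [0.096, 0, 0]}, {"aperture": 0}, {"aperture": 0}]' > path.dat && python3 shift.py path.dat
python3 st.py .5058 -.1906 .0745 -8.3;python3 snap.py w6
python3 - <<'E'
from fit import *
im,p=load('w6');m=discmask(im);n,l,st,c=cv2.connectedComponentsWithStats(m)
for i in range(1,n):
    if st[i,4]>200: print(st[i],c[i])
E
```

```text
time: 12.15
tool_pos: [0.4881, -0.1873, 0.0727]
tool_rot: [0.0, 0.997, -0.072, 0.001]
contact_force: [0.6, -0.9, -2.1]
gripper_width: 0.249
grasp_force: 59.7
time: 12.65
tool_pos: [0.5034, -0.1894, 0.0721]
tool_rot: [-0.0, 0.997, -0.073, -0.0]
contact_force: [-0.5, 0.3, -1.0]
gripper_width: 0.25
grasp_force: 59.7
12.65 pos [ 0.5034 -0.1894  0.0721] yaw -8.327297892875603 tilt axis [-0.0005 -0.0001 -1.    ] F [-0.5168  0.2762 -0.9554]
need in tool [ 0.0026  0.0008 -0.0024] turn z -0.00047643810953595933
12.65 [ 0.5034 -0.1894  0.0721] [ 0.9895 -0.1448 -0.0005]
[    0     0    79   178 11228] [31.9896 93.5933]
[  111     0   353   145 37201] [286.5295  59.4767]
[ 487    0   73   77 5164] [525.3941  38.6691]
```

View pics/w6.png

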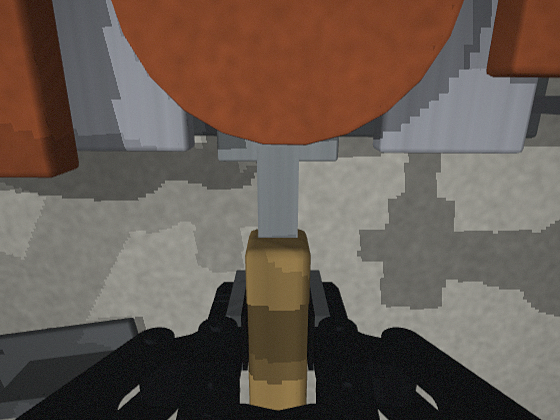

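The wrist view shows the blade under the disc with the neck clear. The gap edges at (195–375) and the disc (~287) sit about 2 mm right of the paddle axis (278). A small correction, then lift.

Units first: shifts go in shares of 62.5 mm and turns go in shares of pi rad. So -0.008 m is -0.128, -0.004 m is -0.064.

```bash
echo '[{"aperture": 0, "pos": [0.048, 0.0288, 0]}, {"aperture": 0, "pos": [0, 0, -0.128]}, {"aperture": 0, "pos": [0, 0, -0.064]}, {"aperture": 0, "pos": [0, 0, -0.048]}, {"aperture": 0, "pos": [0, 0, -0.048]}]' > path.dat && python3 shift.py path.dat
echo '[{"aperture": 0, "pos": [0, 0, -0.048]}, {"aperture": 0, "pos": [0, 0, -0.048]}, {"aperture": 0, "pos": [0, 0, -0.064]}, {"aperture": 0, "pos": [0, 0, -0.096]}, {"aperture": 0, "pos": [0, 0, -0.128]}]' > path.dat && python3 shift.py path.dat
echo '[{"aperture": 0, "pos": [0, 0, -0.08]}, {"aperture": 0}, {"aperture": 0}]' > path.dat && python3 shift.py path.dat
python3 st.py;python3 snap.py w7
python3 - <<'E'
from fit import *
im,p=load('w7');m=discmask(im);n,l,st,c=cv2.connectedComponentsWithStats(m)
for i in range(1,n):
    if st[i,4]>200: print(st[i],c[i])
E
```

```text
time: 13.32
tool_pos: [0.5065, -0.1918, 0.0904]
tool_rot: [-0.0, 0.997, -0.073, -0.0]
contact_force: [-1.0, 0.6, -3.4]
gripper_width: 0.253
grasp_force: 59.6
time: 13.95
tool_pos: [0.5065, -0.1918, 0.1146]
tool_rot: [-0.0, 0.997, -0.073, -0.0]
contact_force: [0.4, -0.5, -2.4]
gripper_width: 0.245
grasp_force: 59.5
time: 14.32
tool_pos: [0.5064, -0.1917, 0.1191]
tool_rot: [-0.0, 0.997, -0.073, -0.0]
contact_force: [-0.5, -0.1, -2.9]
gripper_width: 0.249
grasp_force: 59.6
14.325 pos [ 0.5064 -0.1917  0.1191] yaw -8.319914904296965 tilt axis [-0.0003 -0.0001 -1.    ] F [-0.5131 -0.1388 -2.8764]
14.325 [ 0.5064 -0.1917  0.1191] [ 0.9895 -0.1447 -0.0003]
[    0     0   135   160 20069] [62.5221 81.0869]
[  128     0   432   149 46846] [335.8063  58.0112]
```

```bash
cat > rel.py <<'E'
import sys,pickle
from fit import *
from scipy.optimize import least_squares
n=sys.argv[1];lo,hi=int(sys.argv[2]),int(sys.argv[3])
im=cv2.imread(f'pics/{n}.png');s,p=pickle.load(open(n+'.pkl','rb'));m=discmask(im)
T=rot(s['tool_rot']);z=s['tool_pos'][2]+.0205+.014
Q=[]
for u in range(lo,hi,4):
    v=np.where(m[:200,u])[0]
    if len(v) and v.max()>15: Q.append(T.inv().apply(onz(p,(u,v.max()+.5),z)-s['tool_pos'])[:2])
Q=np.array(Q);r=least_squares(lambda c:np.hypot(*(Q-c).T)-.04,[.105,0],loss='soft_l1',f_scale=.0005)
c=r.x;res=np.hypot(*(Q-c).T)-.04
w=T.apply([c[0],c[1],-.0205])+s['tool_pos']
print('disc in tool',c,'rms',res.std(),'world',w,len(Q))
E
python3 rel.py w7 145 420; python3 rel.py w6 145 420
```

```text
disc in tool [ 0.1052 -0.001 ] rms 0.0006829555173700024 world [ 0.6107 -0.206   0.1395] 69
disc in tool [0.1055 0.001 ] rms 0.0010390699037157052 world [ 0.6077 -0.2057  0.0925] 69
```

In the tool's units: -0.025 m is -0.4, -0.008 m is -0.128.

```bash
echo '[{"aperture": 0, "pos": [0, 0, -0.048]}, {"aperture": 0, "pos": [-0.128, 0, -0.048]}, {"aperture": 0, "pos": [-0.256, 0, 0]}, {"aperture": 0, "pos": [-0.352, 0, 0]}, {"aperture": 0, "pos": [-0.4, 0, 0]}]' > path.dat && python3 shift.py path.dat
echo '[{"aperture": 0, "pos": [-0.352, 0, 0]}, {"aperture": 0, "pos": [-0.256, 0, 0]}, {"aperture": 0, "pos": [-0.16, 0, 0]}, {"aperture": 0, "pos": [-0.096, 0, 0]}, {"aperture": 0, "pos": [-0.048, 0, 0]}]' > path.dat && python3 shift.py path.dat
echo '[{"aperture": 0}, {"aperture": 0}]' > path.dat && python3 shift.py path.dat
python3 st.py .3782 .2354 .125 -4.2;python3 snap.py w8
python3 rel.py w8 145 420
```

```text
time: 15.0
tool_pos: [0.4354, -0.1814, 0.1254]
tool_rot: [0.0, 0.997, -0.072, -0.0]
contact_force: [0.1, -0.8, -1.9]
gripper_width: 0.249
grasp_force: 59.5
time: 15.62
tool_pos: [0.3799, -0.1733, 0.1254]
tool_rot: [0.0, 0.997, -0.073, 0.0]
contact_force: [0.0, -0.6, -2.8]
gripper_width: 0.248
grasp_force: 59.5
time: 15.88
tool_pos: [0.3802, -0.1734, 0.1253]
tool_rot: [0.0, 0.997, -0.072, 0.0]
contact_force: [-0.1, -0.3, -2.4]
gripper_width: 0.25
grasp_force: 59.5
15.875 pos [ 0.3802 -0.1734  0.1253] yaw -8.313310288387592 tilt axis [ 0.0001 -0.     -1.    ] F [-0.0986 -0.3179 -2.4101]
need in tool [-0.0611 -0.4042  0.0003] turn z -0.07179080768852096
15.875 [ 0.3802 -0.1734  0.1253] [ 0.9895 -0.1446  0.0001]
disc in tool [ 0.1052 -0.0011] rms 0.00022514408338848997 world [ 0.4845 -0.1875  0.1458] 69
```

Disc riding steadily. Carry across.

In the tool's units: -0.0445 m is -0.712, -0.0396 m is -0.6336.

```bash
echo '[{"aperture": 0, "pos": [-0.024, -0.1584, 0]}, {"aperture": 0, "pos": [-0.048, -0.3168, 0]}, {"aperture": 0, "pos": [-0.0704, -0.4752, 0]}, {"aperture": 0, "pos": [-0.0944, -0.6336, 0]}, {"aperture": 0, "pos": [-0.1072, -0.712, 0]}]' > path.dat && python3 shift.py path.dat
echo '[{"aperture": 0, "pos": [-0.1072, -0.712, 0]}, {"aperture": 0, "pos": [-0.1072, -0.712, 0]}, {"aperture": 0, "pos": [-0.1072, -0.712, 0]}, {"aperture": 0, "pos": [-0.0944, -0.6336, 0]}, {"aperture": 0, "pos": [-0.0704, -0.4752, 0]}]' > path.dat && python3 shift.py path.dat
echo '[{"aperture": 0, "pos": [-0.048, -0.3168, 0]}, {"aperture": 0, "pos": [-0.0352, -0.2368, 0]}, {"aperture": 0, "pos": [-0.024, -0.1584, 0]}, {"aperture": 0, "pos": [-0.0192, -0.1264, 0], "rot": [0, 0, -0.0032]}, {"aperture": 0, "pos": [-0.0128, -0.088, 0], "rot": [0, 0, -0.0064]}]' > path.dat && python3 shift.py path.dat
echo '[{"aperture": 0, "rot": [0, 0, -0.0064]}, {"aperture": 0, "rot": [0, 0, -0.0048]}, {"aperture": 0, "rot": [0, 0, -0.0022]}, {"aperture": 0}, {"aperture": 0}]' > path.dat && python3 shift.py path.dat
python3 st.py .3782 .2354 .125 -4.2;python3 snap.py w9
python3 rel.py w9 145 420
```

```text
time: 16.55
tool_pos: [0.3793, -0.0267, 0.1253]
tool_rot: [-0.0, 0.997, -0.073, 0.0]
contact_force: [-0.1, 0.6, -2.2]
gripper_width: 0.247
grasp_force: 59.5
time: 17.18
tool_pos: [0.378, 0.1791, 0.1253]
tool_rot: [-0.0, 0.997, -0.072, -0.0]
contact_force: [0.2, -0.1, -2.8]
gripper_width: 0.251
grasp_force: 59.5
time: 17.8
tool_pos: [0.3785, 0.2356, 0.1252]
tool_rot: [0.0, 0.998, -0.057, -0.0]
contact_force: [-0.6, 0.3, -2.5]
gripper_width: 0.247
grasp_force: 59.5
time: 18.42
tool_pos: [0.3784, 0.2353, 0.1252]
tool_rot: [0.0, 0.999, -0.037, 0.0]
contact_force: [-0.4, -0.0, -3.1]
gripper_width: 0.249
grasp_force: 59.5
18.425 pos [0.3784 0.2353 0.1252] yaw -4.207532532697938 tilt axis [ 0.0001  0.     -1.    ] F [-0.3514 -0.0475 -3.1472]
need in tool [-0.0002 -0.0001  0.0002] turn z -0.00013146749659313783
18.425 [0.3784 0.2353 0.1252] [ 0.9973 -0.0734  0.0001]
disc in tool [ 0.1051 -0.0006] rms 0.00023807164869747195 world [0.4833 0.2282 0.1457] 69
```

In the tool's units: 0.025 m is 0.4, 0.022 m is 0.352.

```bash
echo '[{"aperture": 0, "pos": [0.128, 0, 0]}, {"aperture": 0, "pos": [0.24, 0, 0]}, {"aperture": 0, "pos": [0.352, 0, 0]}, {"aperture": 0, "pos": [0.4, 0, 0]}, {"aperture": 0, "pos": [0.352, 0, 0]}]' > path.dat && python3 shift.py path.dat
echo '[{"aperture": 0, "pos": [0.256, 0, 0]}, {"aperture": 0, "pos": [0.176, 0, 0]}, {"aperture": 0, "pos": [0.112, 0, 0]}, {"aperture": 0, "pos": [0.064, 0, 0]}, {"aperture": 0}]' > path.dat && python3 shift.py path.dat
echo '[{"aperture": 0}]' > path.dat && python3 shift.py path.dat
python3 st.py .5079 .2259 .125 -4.2;python3 snap.py w10
python3 rel.py w10 145 420
```

```text
time: 19.1
tool_pos: [0.4721, 0.2284, 0.1252]
tool_rot: [0.0, 0.999, -0.037, 0.0]
contact_force: [0.1, -0.8, -2.0]
gripper_width: 0.247
grasp_force: 59.5
time: 19.73
tool_pos: [0.5079, 0.226, 0.1252]
tool_rot: [0.0, 0.999, -0.037, -0.0]
contact_force: [0.5, 0.4, -1.7]
gripper_width: 0.246
grasp_force: 59.5
time: 19.85
tool_pos: [0.5077, 0.226, 0.1252]
tool_rot: [-0.0, 0.999, -0.036, -0.0]
contact_force: [-0.8, 0.1, -2.1]
gripper_width: 0.248
grasp_force: 59.5
19.85 pos [0.5077 0.226  0.1252] yaw -4.177625934008199 tilt axis [-0.0002  0.     -1.    ] F [-0.7941  0.1262 -2.113 ]
need in tool [0.0002 0.0001 0.0002] turn z 0.00039050111861542447
19.85 [0.5077 0.226  0.1252] [ 0.9973 -0.0728 -0.0002]
disc in tool [ 0.1049 -0.0006] rms 0.00020680940025901985 world [0.6124 0.219  0.1457] 69
```

View pics/w10.png

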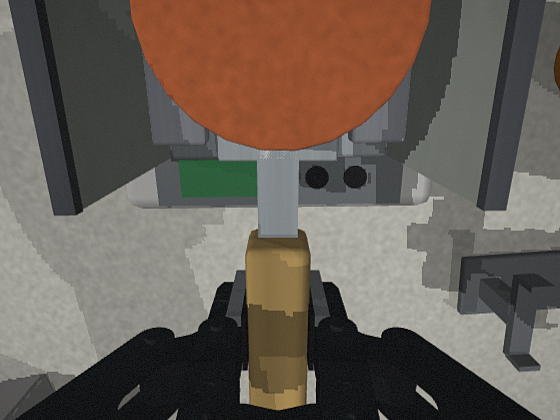

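The wrist view shows the disc centred between the guards (75 and 483, midpoint 279) and over the ledges (152–408). Lowering gently.

In the tool's units: 0.004 m is 0.064, 0.002 m is 0.032.

```bash
echo '[{"aperture": 0, "pos": [0, 0, 0.048]}, {"aperture": 0, "pos": [0, 0, 0.064]}, {"aperture": 0, "pos": [0, 0, 0.048]}, {"aperture": 0, "pos": [0, 0, 0.032]}, {"aperture": 0, "pos": [0, 0, 0.032]}]' > path.dat && python3 shift.py path.dat
echo '[{"aperture": 0, "pos": [0, 0, 0.024]}, {"aperture": 0, "pos": [0, 0, 0.024]}, {"aperture": 0, "pos": [0, 0, 0.024]}, {"aperture": 0, "pos": [0, 0, 0.032]}, {"aperture": 0, "pos": [0, 0, 0.048]}]' > path.dat && python3 shift.py path.dat
echo '[{"aperture": 0, "pos": [0, 0, 0.048]}, {"aperture": 0}, {"aperture": 0}, {"aperture": 0}]' > path.dat && python3 shift.py path.dat
python3 st.py;python3 snap.py w11
sed 's/+.0205+.014$/*0+.144/' rel.py > rel2.py; python3 rel2.py w11 150 410; python3 rel.py w11 150 410
```

```text
time: 20.52
tool_pos: [0.5081, 0.2259, 0.1111]
tool_rot: [0.0, 0.999, -0.037, -0.0]
contact_force: [-0.2, -0.4, -3.0]
gripper_width: 0.245
grasp_force: 59.5
time: 21.15
tool_pos: [0.5082, 0.226, 0.1018]
tool_rot: [-0.0, 0.999, -0.037, 0.0]
contact_force: [-0.6, 0.7, -1.7]
gripper_width: 0.246
grasp_force: 59.7
time: 21.65
tool_pos: [0.5082, 0.2259, 0.0989]
tool_rot: [-0.0, 0.999, -0.037, 0.0]
contact_force: [0.0, -0.1, -0.7]
gripper_width: 0.252
grasp_force: 59.7
21.65 pos [0.5082 0.2259 0.0989] yaw -4.1941729507922245 tilt axis [ 0.0002 -0.0001 -1.    ] F [ 0.0239 -0.1231 -0.6776]
21.65 [0.5082 0.2259 0.0989] [ 0.9973 -0.0731  0.0002]
disc in tool [ 0.1048 -0.0006] rms 0.0001641287485356082 world [0.6127 0.2189 0.1194] 65
disc in tool [ 0.1026 -0.0006] rms 0.0005780430021856747 world [0.6105 0.219  0.1194] 65
```

In the tool's units: -0.03 m is -0.48, -0.025 m is -0.4.

```bash
echo '[{"aperture": 0, "pos": [-0.16, 0, 0]}, {"aperture": 0, "pos": [-0.32, 0, 0]}, {"aperture": 0, "pos": [-0.48, 0, 0]}, {"aperture": 0, "pos": [-0.48, 0, 0]}, {"aperture": 0, "pos": [-0.4, 0, 0]}]' > path.dat && python3 shift.py path.dat
echo '[{"aperture": 0, "pos": [-0.24, 0, 0]}, {"aperture": 0, "pos": [0, 0, -0.48]}, {"aperture": 0, "pos": [0, 0, -0.64]}, {"aperture": 0, "pos": [0, 0, -0.64]}, {"aperture": 0, "pos": [0, 0, -0.32], "rot": [0, 0, -0.0318]}]' > path.dat && python3 shift.py path.dat
echo '[{"aperture": 0, "rot": [0, 0, -0.0509]}, {"aperture": 0, "rot": [0, 0, -0.0509]}, {"aperture": 0, "rot": [0, 0, -0.0509]}, {"aperture": 0, "rot": [0, 0, -0.0509]}, {"aperture": 0, "rot": [0, 0, -0.0509]}]' > path.dat && python3 shift.py path.dat
echo '[{"aperture": 0, "rot": [0, 0, -0.0509]}, {"aperture": 0, "rot": [0, 0, -0.0509]}, {"aperture": 0, "rot": [0, 0, -0.0509]}, {"aperture": 0, "rot": [0, 0, -0.0509]}, {"aperture": 0, "rot": [0, 0, -0.0318]}]' > path.dat && python3 shift.py path.dat
echo '[{"aperture": 0}, {"aperture": 0}]' > path.dat && python3 shift.py path.dat
python3 st.py .4331 -.0388 .13 89.7
```

```text
time: 22.32
tool_pos: [0.3917, 0.2343, 0.0985]
tool_rot: [0.0, 0.999, -0.036, -0.0]
contact_force: [0.7, 0.3, -0.7]
gripper_width: 0.249
grasp_force: 59.7
time: 22.95
tool_pos: [0.3793, 0.2358, 0.2319]
tool_rot: [-0.001, 1.0, 0.015, 0.002]
contact_force: [-0.3, -0.3, -1.3]
gripper_width: 0.248
grasp_force: 59.7
time: 23.58
tool_pos: [0.3783, 0.2354, 0.2288]
tool_rot: [0.0, 0.915, 0.404, 0.0]
contact_force: [0.3, -0.0, -0.7]
gripper_width: 0.249
grasp_force: 59.7
time: 24.2
tool_pos: [0.3784, 0.2354, 0.2288]
tool_rot: [0.0, 0.707, 0.707, 0.0]
contact_force: [-0.7, -0.7, -1.3]
gripper_width: 0.247
grasp_force: 59.7
time: 24.45
tool_pos: [0.3784, 0.2354, 0.2288]
tool_rot: [0.0, 0.709, 0.705, 0.0]
contact_force: [-0.5, -0.5, -1.3]
gripper_width: 0.252
grasp_force: 59.7
24.45 pos [0.3784 0.2354 0.2288] yaw 89.69060276707198 tilt axis [ 0.      0.0002 -1.    ] F [-0.4815 -0.5319 -1.2638]
need in tool [-0.2739  0.0562  0.0988] turn z -0.0001640126551709642
```

In the tool's units: -0.05 m is -0.8, -0.025 m is -0.4.

```bash
echo '[{"aperture": 0, "pos": [-0.4, 0.08, 0]}, {"aperture": 0, "pos": [-0.8, 0.16, 0]}, {"aperture": 0, "pos": [-0.8, 0.16, 0]}, {"aperture": 0, "pos": [-0.8, 0.16, 0]}, {"aperture": 0, "pos": [-0.8, 0.16, 0]}]' > path.dat && python3 shift.py path.dat
echo '[{"aperture": 0, "pos": [-0.56, 0.128, 0]}, {"aperture": 0, "pos": [-0.2224, 0.0512, 0.48]}, {"aperture": 0, "pos": [0, 0, 0.64]}, {"aperture": 0, "pos": [0, 0, 0.48]}, {"aperture": 0, "pos": [0, 0, 0.32]}]' > path.dat && python3 shift.py path.dat
echo '[{"aperture": 0}, {"aperture": 0}]' > path.dat && python3 shift.py path.dat
python3 st.py .4331 -.0388 .0365 89.7
```

```text
time: 25.08
tool_pos: [0.4227, 0.0086, 0.229]
tool_rot: [0.0, 0.709, 0.705, 0.0]
contact_force: [1.3, -0.8, -1.4]
gripper_width: 0.252
grasp_force: 59.7
time: 25.7
tool_pos: [0.4327, -0.0386, 0.1069]
tool_rot: [-0.001, 0.709, 0.705, -0.001]
contact_force: [-0.6, 0.2, -1.0]
gripper_width: 0.244
grasp_force: 59.8
time: 25.95
tool_pos: [0.4342, -0.0389, 0.1099]
tool_rot: [0.001, 0.709, 0.706, 0.0]
contact_force: [0.7, -1.5, -1.3]
gripper_width: 0.253
grasp_force: 59.7
25.95 pos [ 0.4342 -0.0389  0.1099] yaw 89.74566705528696 tilt axis [-0.0004  0.0017 -1.    ] F [ 0.654 -1.461 -1.284]
need in tool [ 0.0001 -0.0013  0.0733] turn z 0.00079704047444773
```

In the tool's units: 0.02 m is 0.32, 0.015 m is 0.24.

```bash
echo '[{"aperture": 0, "pos": [0, 0, 0.32]}, {"aperture": 0, "pos": [0, 0, 0.32]}, {"aperture": 0, "pos": [0, 0, 0.24]}, {"aperture": 0, "pos": [0, 0, 0.128]}, {"aperture": 0, "pos": [0, 0, 0.08]}]' > path.dat && python3 shift.py path.dat
echo '[{"aperture": 0, "pos": [0, 0, 0.048]}, {"aperture": 0}, {"aperture": 0}, {"aperture": 0}]' > path.dat && python3 shift.py path.dat
python3 st.py .4331 -.0388 .0365 89.7
```

```text
time: 26.58
tool_pos: [0.4339, -0.0388, 0.0409]
tool_rot: [0.0, 0.709, 0.706, 0.0]
contact_force: [0.1, -0.7, -1.0]
gripper_width: 0.248
grasp_force: 59.8
time: 27.08
tool_pos: [0.4338, -0.0388, 0.0381]
tool_rot: [0.0, 0.709, 0.706, 0.0]
contact_force: [-0.4, 0.6, -1.2]
gripper_width: 0.246
grasp_force: 59.8
27.075 pos [ 0.4338 -0.0388  0.0381] yaw 89.7707438472816 tilt axis [-0.0002  0.0007 -1.    ] F [-0.4127  0.5532 -1.1541]
need in tool [-0.     -0.0007  0.0016] turn z 0.0012347130605916412
```

In the tool's units: 0.0012 m is 0.0192, -0.0007 m is -0.0112.

```bash
echo '[{"aperture": 0, "pos": [0, -0.0112, 0.0192]}, {"aperture": 0, "pos": [0, 0, 0.0096]}, {"aperture": 0}, {"aperture": 0.35}, {"aperture": 0.5}]' > path.dat && python3 shift.py path.dat
echo '[{"aperture": 0.7}, {"aperture": 1}, {"aperture": 1}, {"aperture": 1}]' > path.dat && python3 shift.py path.dat
echo '[{"aperture": 1, "pos": [0, 0, -0.32]}, {"aperture": 1, "pos": [0, 0, -0.48]}, {"aperture": 1, "pos": [0, 0, -0.64]}, {"aperture": 1, "pos": [0, 0, -0.64]}, {"aperture": 1, "pos": [0, 0, -0.48]}]' > path.dat && python3 shift.py path.dat
echo '[{"aperture": 1}, {"aperture": 1}, {"aperture": 1}]' > path.dat && python3 shift.py path.dat
python3 st.py; python3 snap.py w12
python3 - <<'E'
from handle import *
from fit import *
from plant import manip, readout, grab_frame, camera_params
im,p=load('w12');b=handle(im,p);print(np.array([onz(p,q,.069) for q in b]))
S=camera_params('scene');f=grab_frame('scene')[:,:,::-1].copy();cv2.imwrite('pics/scene1.png',f)
n,l,st,c=cv2.connectedComponentsWithStats(discmask(f))
for i in range(1,n):
    if st[i,4]>100: print(st[i],c[i])
print('expected disc px',proj(S,[[.6127,.2189,.144]]))
for nm,x in [('scene0',None)]:
    n,l,st,c=cv2.connectedComponentsWithStats(discmask(cv2.imread('pics/scene0.png')))
    for i in range(1,n):
        if st[i,4]>100: print('before',st[i],c[i])
o=np.hstack([im[:,150:420],f[100:300,80:450].repeat(1,0)[:,:]]) if False else None
h=cv2.resize(f[100:300,80:450],(530,286));cv2.imwrite('pics/final.png',np.hstack([cv2.resize(im[:286],None,fx=.48,fy=1)[:, :270],h]))
E
```

```text
time: 27.7
tool_pos: [0.4328, -0.0387, 0.0357]
tool_rot: [0.0, 0.709, 0.706, 0.0]
contact_force: [0.1, 1.0, 0.4]
gripper_width: 0.503
grasp_force: 0.0
time: 28.2
tool_pos: [0.4328, -0.0387, 0.0359]
tool_rot: [0.0, 0.709, 0.706, 0.0]
contact_force: [-0.1, 0.5, -0.2]
gripper_width: 1.001
grasp_force: 0.0
time: 28.82
tool_pos: [0.4332, -0.0388, 0.198]
tool_rot: [0.001, 0.709, 0.706, 0.001]
contact_force: [0.4, 0.6, -0.4]
gripper_width: 0.999
grasp_force: 0.0
time: 29.2
tool_pos: [0.4318, -0.0384, 0.1939]
tool_rot: [-0.001, 0.709, 0.706, -0.001]
contact_force: [-0.4, 0.3, 0.0]
gripper_width: 0.998
grasp_force: 0.0
29.2 pos [ 0.4318 -0.0384  0.1939] yaw 89.76932840291249 tilt axis [ 0.0009 -0.0033 -1.    ] F [-0.4425  0.2606  0.0259]
29.2 [ 0.4318 -0.0384  0.1939] [0.004  1.     0.0009]
handle [279.485  208.8071] [ 265  161   30   96 2633] ((279.5, 208.5), (95.0, 29.0), 90.0)
[[ 0.4224 -0.0026  0.069 ]
 [ 0.4435 -0.0027  0.069 ]
 [ 0.4442 -0.0781  0.069 ]
 [ 0.4213 -0.078   0.069 ]]
[527 117  20  12 172] [536.0756 122.8372]
[534 142  24  18 197] [544.0964 148.4162]
[ 371  181   40   35 1036] [390.8668 196.9681]
[290 197  10  21 117] [294.6838 207.4017]
[ 209  204   41   35 1245] [229.2329 220.6747]
[116 213  43  18 645] [137.4868 220.5705]
expected disc px [[391.5018 195.3165]]
before [527 117  19  13 174] [535.9943 122.7816]
before [533 142  23  13 192] [543.5938 147.9375]
before [290 196  10  22 112] [294.4286 206.5   ]
before [ 209  204   41   36 1235] [229.2834 220.5142]
before [ 162  207   40   36 1111] [181.7966 224.2448]
before [116 213  43  18 623] [137.2632 220.2632]
```

View pics/scene1.png

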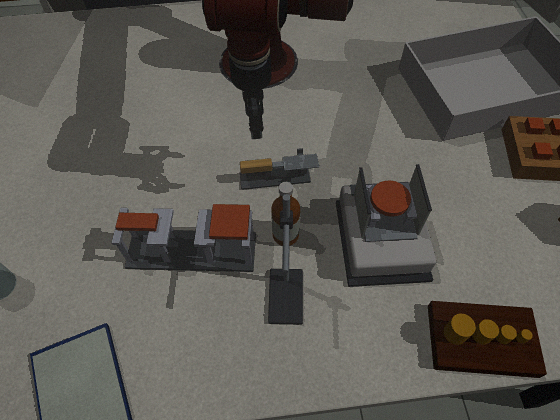

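The scene shows the disc on the cradle at (391,197), the paddle home on its rest at (280,163), and the tile, bar, bottle and stand where they were. Handing in.

```bash
python3 -c "
from plant import manip, readout, grab_frame, camera_params
print(manip.job_done())"
```

```text
the job is handed in; nothing more can be done
None
```

The disc sits on the cradle, within about 1 mm of the centre I measured, the paddle is back on its rest, and the tile, bar, bottle and stand look unmoved; I handed the job in at about 29 s of the 72 s limit, and no verdict was returned.

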